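# Stand the dipstick in the jug to mark the fill depth

### The job

The tall steel jug is about to be filled: stand the red-banded dipstick in it with its foot resting on the jug's bottom, so that the band shows how high to fill, and let go. Leave the blue-banded dipstick in the stand, and leave the black paper cup and the jug standing where they are.

Things in the scene. Friction and masses are not known exactly. Their poses are not given: they have to be found in the camera images.
- red_stick: Dipstick to use: straight round wooden rod, 20 mm diameter, 190 mm long, 50 g, a 14 mm wide red band centred 70 mm above its foot, red head over its top 12 mm. Origin: centre of its foot; z along the rod to the head. Starts upright in a hole of a fixed stand: foot 10 mm, top 200 mm above the counter. Its top can be pinched from above at any yaw; it must rise 50 mm to leave the hole.
- blue_stick: Not wanted: same stick with blue band and head, in the stand's other hole, 100 mm away. Origin: centre of its foot; z along the rod. The white plastic stand (180 x 80 mm, 60 mm high) points roughly away from the robot, one hole nearer, one farther; its two open holes are 24 mm wide, 50 mm deep. A stack of white bowls, 60 mm high, stands over 0.72 m ahead of the robot.
- jug: Tall open jug of plain steel, 60 mm outside diameter, 104 mm high, straight walls 3 mm thick (54 mm inside), inner floor 4 mm above its underside (100 mm deep), 0.45 kg, loose on the counter. Origin: centre of its underside; z up through the mouth. A thin handle on its +y side reaches 63 mm from the axis; its top is 95 mm high.
- cup: Not wanted: black paper coffee cup with a white rim, open, 85 mm wide at the rim, 56 mm at the foot, 96 mm high, 80 g, loose on the counter. Origin: centre of its underside; z up. The jug and the cup may trade places.
There are look-alikes about, which are no part of the job. What is shaped like the jug but green is not meant.

How it is judged:
By the outcome, as a careful person would: the job done as asked, in the order asked, and still so for the second after the job is handed in, with the robot touching nothing.
It also fails if it takes over 40 s, if anything falls off the work surface, if the arm or the gripper's body presses on something with over 40 N, if the wrist force passes 120 N, or if a joint passes its speed limit or range.

### The arm

A 6-joint arm with a two-finger parallel gripper is mounted at the origin on the work surface. World frame = base frame: x ahead of the robot, y to its left, z up, the work surface at z = 0. Lengths are in mm, angles in degrees, forces in N, time in s.
With the tool pointing down it reaches from about 250 to 850 mm from the base axis. Payload 12.5 kg.
Tool frame: the origin (TCP) lies on the centre line of the jaws, within the pads' length; the fingertips stand 8 mm ahead of it and the grasp point (between the pads) lies 11 mm behind it; z points along the fingers, y is the line along which they close (so a half turn about z gives the same grasp; the last joint's range is limited). The gripper opens to 93 mm and grips with 3 to 60 N. Pads are 15 mm wide; open, the fingers measure 128 mm over their backs; the gripper's body (75 mm by 188 mm) begins 65 mm behind the grasp point.
Start: joints at [66.142, 20.094, 94.641, -0, 65.266, -4.847], TCP at [179.128, 519.998, 226.633] pointing down, gripper open.
Joint ranges: [-157.81, 157.81], [-45, 120.19], [0.68, 151.7], [-89.99, 269.99], [4.06, 180], [-164.3, 164.3]. Speed limits (degrees/s): [127.2, 127.2, 159.86, 180, 180, 180].

### API

Orientations are given as a 3x3 rotation matrix whose columns are the frame's x, y, z axes.
In Python, from plant import bot gives the robot as it stands. Calls block until the motion is done:
- bot.movep(position, orientation): joint-space move of the TCP to a pose.
- bot.move_linear(position, rotation=None, speed=150): straight line of the TCP; rotation=None keeps the orientation; speed is the mean speed in mm/s.
- bot.move_joints(angles): joint-space move.
- bot.grip(opening): finger opening in mm; the grip force is fixed at half the most; returns when the fingers have stopped.
- bot.pause(seconds).
- bot.ik(position, orientation): joint angles nearest the present ones, or None.
- bot.read_camera(name): name is "scene" or "top"; returns a dict with "image" (480x640x3 uint8, red, green, blue), "K" (3x3 intrinsics, pixels), "k1" (the pictures are not rectified: a ray, as slopes to the right and down, at radius r is drawn at 1 + k1 r^2 times it, then the intrinsics apply), "pose" (4x4, takes a point from camera to world coordinates). Camera axes: x right, y down, z forward; pixel columns grow to the right and rows downward; lengths in mm; the calibration is good to about 2 mm. A picture is of the moment at which its call begins. There is no depth.
A pose or a line that the arm cannot do raises bot.MotionError and nothing moves.
- bot.sign_off(): hands the job in; it is judged then, once.
Readings, each from a call of its own:
- bot.get_time(): time.
- bot.get_joint_pos(): joint angles.
- bot.get_joint_vel(): joint speeds.
- bot.get_effort(): joint torques, N m.
- bot.get_eef_pos(): TCP position.
- bot.get_ee_rot(): TCP orientation.
- bot.get_wrist_force(): force on the tool from outside, world axes, zero at the start.
- bot.get_torque(): the same for the moment, N m.
- bot.get_finger_gap(): finger opening in mm.
- bot.get_grasp_force(): force on a finger pad.
Only numpy, scipy, OpenCV 4.12 (cv2) and the standard library are available. Lean on these libraries where they do the work, as an engineer would, in place of code of your own. Each camera call takes 0.05 s, during which the arm holds its last target. There are 200 camera calls.

## Working session

There is one attempt and no reset: what is moved stays moved. The work goes in short steps, each a Python script; the robot and the scene stay as the last script left them, time stands still between calls to the robot, and variables do not carry over. Pictures are saved under pics/ and viewed, at most 10 in all, crops included, and the job is handed in when it is done.

```bash
mkdir -p pics; ls; python3 - <<'E'
from plant import bot
import cv2,numpy as np
for n in("scene","top"):
    c=bot.read_camera(n); cv2.imwrite(f"pics/{n}0.png",c["image"][:,:,::-1]); print(n,c["K"].tolist(),c["k1"],np.round(c["pose"],3).tolist())
print(bot.get_time())
E
```

```text
pics
scene [[606.2031898919028, 0.0, 320.67465280926456], [0.0, 606.2031898919028, 246.17603314205317], [0.0, 0.0, 1.0]] 0.05644498776029534 [[-0.848, 0.413, -0.331, 863.749], [0.529, 0.676, -0.513, 543.457], [0.013, -0.61, -0.792, 885.43], [0.0, 0.0, 0.0, 1.0]]
top [[608.1554370523648, 0.0, 319.3061310732704], [0.0, 608.1554370523648, 232.53371145047322], [0.0, 0.0, 1.0]] -0.0807745855271489 [[0.002, -0.995, 0.095, 421.457], [-1.0, -0.004, -0.028, 22.494], [0.028, -0.095, -0.995, 1207.311], [0.0, 0.0, 0.0, 1.0]]
0.1
```

View pics/scene0.png

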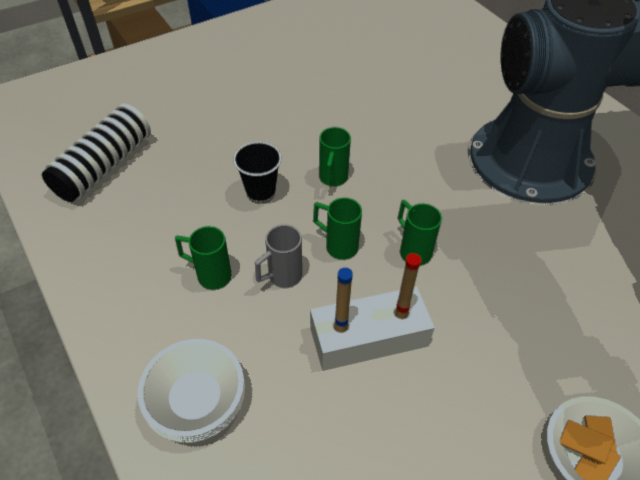

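View pics/top0.png

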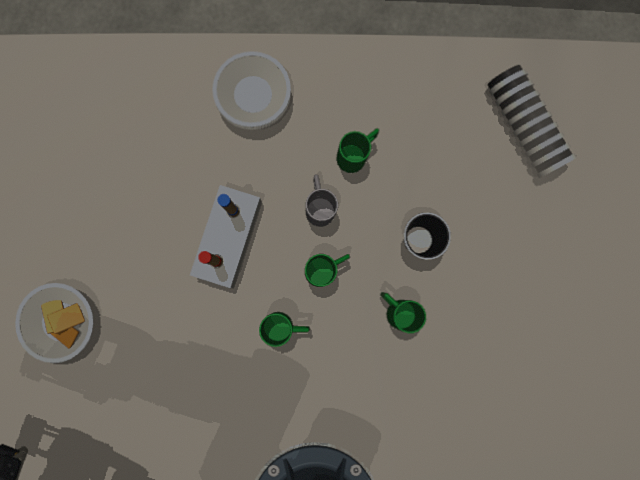

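Scene view: the red-headed stick is at (413,261), with its band at (403,309). The grey steel jug is at (284,257), the black cup at (258,172), and the green jugs at (211,257), (343,228), (420,233) and (335,157). Top view: red head (205,257), blue head (224,201), grey jug (321,207), cup (426,236).

Candidates:
- **Stick:** red (205,257) or blue (224,201). I choose red.
- **Jug:** grey (321,207), green (354,150), (320,270), (277,329) and (406,316), or the black cup (426,236). I choose grey.

Next I measure both and check the choice in a crop.

```bash
cat > h.py <<'E'
from plant import bot
import cv2,numpy as np
def ray(c,p):
    d=np.array([c["k1"],0,0,0,0],float)
    u=cv2.undistortPoints(np.array([[p]],float),c["K"],d)[0,0]
    T=c["pose"]; v=T[:3,:3]@[u[0],u[1],1]; return T[:3,3],v/np.linalg.norm(v)
def tri(c1,p1,c2,p2):
    a,u=ray(c1,p1);b,v=ray(c2,p2)
    s=np.linalg.lstsq(np.c_[u,-v],b-a,rcond=None)[0]
    P,Q=a+s[0]*u,b+s[1]*v; return (P+Q)/2,np.linalg.norm(P-Q)
def onz(c,p,z):
    a,u=ray(c,p); return a+u*(z-a[2])/u[2]
def blobs(c,kind,roi=None):
    h=cv2.cvtColor(c["image"],cv2.COLOR_RGB2HSV).astype(int);H,S,V=h[...,0],h[...,1],h[...,2]
    m={"red":((H<6)|(H>174))&(S>190)&(V>90),"blue":(H>105)&(H<130)&(S>150)&(V>60),"grey":(S<24)}[kind]
    m=m.astype(np.uint8)
    if roi: k=np.zeros_like(m);x0,y0,x1,y1=roi;k[y0:y1,x0:x1]=1;m*=k
    n,l,s,ce=cv2.connectedComponentsWithStats(m)
    return sorted([(int(s[i,4]),ce[i].round(2).tolist(),s[i,:4].tolist()) for i in range(1,n) if s[i,4]>8],reverse=True),m
E
python3 - <<'E'
from h import *
C={n:bot.read_camera(n) for n in("scene","top")}
for k in("red","blue"):
    for n in C: print(k,n,blobs(C[n],k)[0][:4])
R={"scene":(250,215,308,295),"top":(295,170,345,232)}
out=[]
for n in C:
    b,m=blobs(C[n],"grey",R[n]);print(n,b[:3])
    x0,y0,x1,y1=R[n]; im=C[n]["image"][:,:,::-1]
    for q in(im,cv2.cvtColor(m*255,cv2.COLOR_GRAY2BGR)): out.append(cv2.resize(q[y0:y1,x0:x1],None,fx=5,fy=5,interpolation=0))
q=C["scene"]["image"][240:330,380:440,::-1]; out.append(cv2.resize(q,None,fx=3,fy=3))
W=np.zeros((600,800,3),np.uint8)
W[:400,:290]=out[0];W[:310,300:550]=out[2];W[:310,550:800]=out[3];W[320:590,300:480]=out[4]
s=cv2.resize(out[1],None,fx=.6,fy=.6);W[320:320+s.shape[0],500:500+s.shape[1]]=s
cv2.imwrite("pics/crop1.png",W)
E
```

```text
red scene [(143, [413.03, 259.54], [406, 254, 15, 12])]
red top [(98, [204.66, 256.94], [200, 252, 11, 11])]
blue scene [(592, [226.76, 5.26], [200, 0, 64, 17]), (177, [344.66, 275.24], [338, 268, 14, 16]), (40, [340.95, 322.98], [336, 320, 11, 6])]
blue top [(107, [223.5, 200.06], [218, 195, 12, 12])]
scene [(2298, [281.59, 256.44], [255, 224, 48, 64])]
top [(1019, [320.57, 205.04], [306, 174, 32, 53])]
```

View pics/crop1.png

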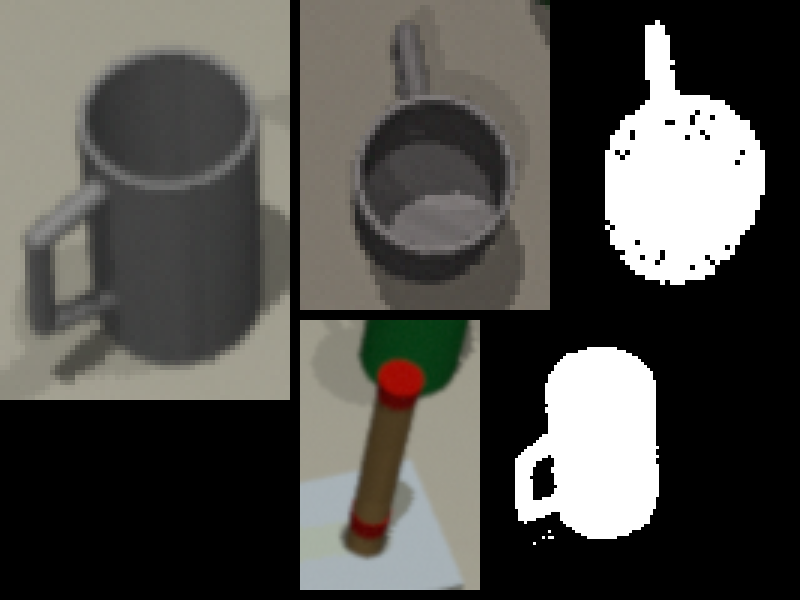

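The crop confirms both choices. The stick has a red band and red head. The jug is plain steel, with its rim centred at about scene (283.4,238.2) and top (321.4,204.4), and its handle points away. Next I triangulate and grasp.

```bash
cat > go1.py <<'E'
from h import *
C={n:bot.read_camera(n) for n in("scene","top")}
S,T=C["scene"],C["top"]
r,e1=tri(S,blobs(S,"red")[0][0][1],T,blobs(T,"red")[0][0][1])
b,e2=tri(S,[b for b in blobs(S,"blue")[0] if b[1][1]>100][0][1],T,blobs(T,"blue")[0][0][1])
j,e3=tri(S,(283.4,238.2),T,(321.4,204.4))
print(r,e1,b,e2,j,e3)
print("dist",np.linalg.norm((r-b)[:2]))
x=(b-r);x[2]=0;x/=np.linalg.norm(x); z=np.array([0,0,-1.]);
best=None
for s in(1,-1):
    R=np.c_[s*x,np.cross(z,s*x),z]; q=bot.ik([r[0],r[1],280],R); q2=bot.ik([j[0],j[1],300],R)
    print(s,q,q2)
    if q is not None and q2 is not None and (best is None or abs(q[5])<abs(best[1][5])): best=(R,q)
np.savez("m.npz",r=r,j=j,R=best[0],b=b)
E
python3 go1.py
```

```text
[476.31643968 184.57583708 195.00890065] 1.0673314698811196 [572.46164836 155.30582986 192.19641107] 0.7778838517574624 [578.90543689 -12.27201935  98.89830178] 1.3509471311953722
dist 100.50191278438352
1 [ 1.59589002e+01  1.29706970e+01  9.64580281e+01 -2.54444375e-14
  7.05712749e+01  1.22891007e+02] [-5.82056423e+00  1.95716060e+01  8.48271180e+01 -2.54444375e-14
  7.56012760e+01  1.01111542e+02]
-1 [ 1.59589002e+01  1.29706970e+01  9.64580281e+01 -2.54444375e-14
  7.05712749e+01 -5.71089935e+01] [-5.82056423e+00  1.95716060e+01  8.48271180e+01 -2.54444375e-14
  7.56012760e+01 -7.88884579e+01]
```

```bash
python3 - <<'E'
from h import *
m=np.load("m.npz");r,R=m["r"],m["R"]
bot.grip(60)
bot.movep([r[0],r[1],280],R)
bot.move_linear([r[0],r[1],170],speed=150)
bot.grip(10); print(bot.get_finger_gap(),bot.get_grasp_force())
bot.move_linear([r[0],r[1],325],speed=150)
bot.pause(.2)
print(bot.get_finger_gap(),bot.get_grasp_force(),bot.get_wrist_force(),bot.get_time())
C={n:bot.read_camera(n) for n in("scene","top")}
cv2.imwrite("pics/lift.png",np.vstack([C["scene"]["image"][100:400,200:500,::-1],C["top"]["image"][120:320,150:450,::-1]]))
E
```

```text
19.892966879043858 29.979785978794098
19.678816308580064 29.977625906467438 [ 0.07993466 -0.14385448 -0.43202153] 5.675
```

View pics/lift.png

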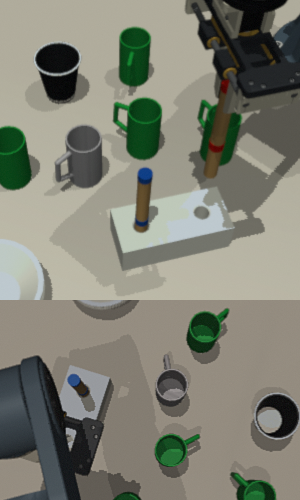

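The stick is held and upright at about (215,130) in the scene crop. The hole is empty, and the blue stick, jug and cup haven't moved. Next I carry it over the jug and check before lowering.

```bash
python3 - <<'E'
from h import *
m=np.load("m.npz");j=m["j"]
bot.move_linear([j[0],j[1],325],speed=150)
bot.move_linear([j[0],j[1],285],speed=150); bot.pause(.3)
S=bot.read_camera("scene");T=bot.read_camera("top")
b=blobs(S,"red")[0];print(b, bot.get_eef_pos())
for q in b: print(onz(S,q[1],125+70))
out=np.hstack([cv2.resize(S["image"][100:300,210:360,::-1],None,fx=2.6,fy=2.6),cv2.resize(T["image"][130:330,250:400,::-1],None,fx=2.6,fy=2.6)])
cv2.imwrite("pics/over.png",out)
print(bot.get_time())
E
```

```text
[] [578.99924791 -12.28511261 285.37704245]
8.225
```

View pics/over.png

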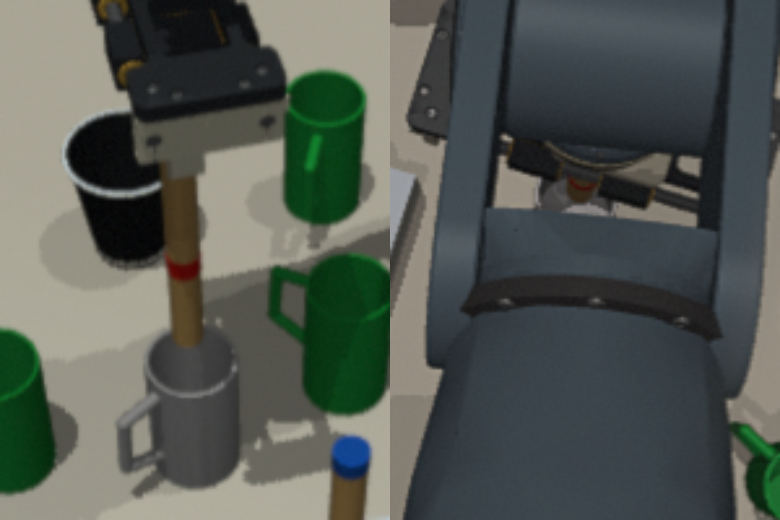

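The foot is above the jug mouth at about scene (282,231), and the band is at (281,203). I'll cast the foot onto its plane, then lower with a force guard.

```bash
python3 - <<'E'
from h import *
j=np.load("m.npz")["j"]
S=bot.read_camera("scene")
f=onz(S,(281.9,231.2),125); g=onz(S,(283.4,238.2),104); print(f,g,j)
d=f[:2]-j[:2]; print("off",d)
if np.linalg.norm(d)>9: raise SystemExit
bot.pause(.1);f0=bot.get_wrist_force()
for z in [250,220,200,185,175,170,168,167,166,165,164,163,162]:
    bot.move_linear([j[0],j[1],z],speed=100 if z>170 else 30)
    df=bot.get_wrist_force()-f0; print(z,df.round(2))
    if df[2]>3 or np.linalg.norm(df[:2])>3: break
S=bot.read_camera("scene")
cv2.imwrite("pics/low.png",cv2.resize(S["image"][120:320,210:360,::-1],None,fx=2.6,fy=2.6)); print(bot.get_time())
E
```

```text
[582.77732094  -7.13206096 125.        ] [580.25283636  -8.20591718 104.        ] [578.90543689 -12.27201935  98.89830178]
off [3.87188405 5.13995839]
250 [-0.52  0.01 -1.14]
220 [-1.15 -0.22 -1.69]
200 [-0.13 -0.87 -0.64]
185 [ 0.26 -0.89 -0.8 ]
175 [-0.89 -0.96 -1.42]
170 [-0.41 -0.35 -1.39]
168 [-0.67 -0.09 -0.94]
167 [-0.67 -1.06 -0.6 ]
166 [-0.06 -0.06 -0.74]
165 [-0.86 -0.67 -1.95]
164 [ 0.07 -1.38 -1.62]
163 [-2.36 -0.59  7.14]
12.0917
```

View pics/low.png

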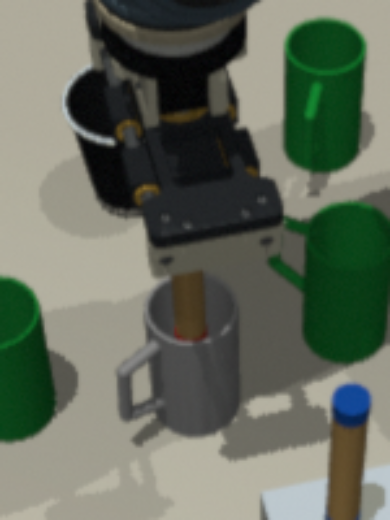

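The stick is inside the jug, with the band at the lip near (190,333) in the crop. Contact came at z = 163, which matches the jug's floor height, so I release and back off.

```bash
python3 - <<'E'
from h import *
j=np.load("m.npz")["j"]
bot.grip(80)
bot.move_linear([j[0],j[1],300],speed=150)
bot.move_joints([66.142,20.094,94.641,0,65.266,-4.847]); bot.pause(.5)
S=bot.read_camera("scene");T=bot.read_camera("top")
a=blobs(S,"red")[0];b=blobs(T,"red")[0];print(a,b,tri(S,a[0][1],T,b[0][1]),bot.get_time())
cv2.imwrite("pics/end.png",np.hstack([cv2.resize(S["image"][100:350,160:360,::-1],None,fx=2,fy=2),cv2.resize(T["image"][130:330,190:350,::-1],None,fx=2.5,fy=2.5)]))
E
```

```text
[(108, [280.15, 200.72], [274, 196, 13, 11])] [(107, [323.9, 196.7], [319, 191, 11, 12])] (array([579.43419679, -13.85491345, 190.0717932 ]), np.float64(0.4740887601963148)) 17.2167
```

View pics/end.png

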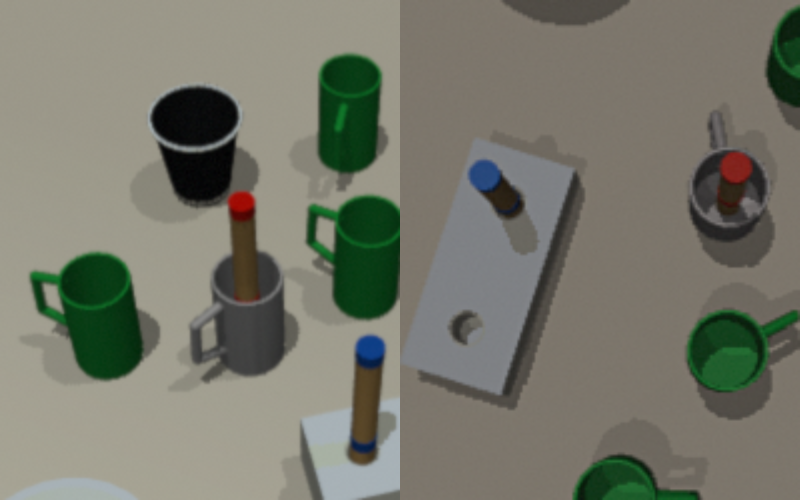

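The red stick stands upright in the steel jug, with its head at scene (280,201) and its top about 190 mm up. The blue stick, cup and jug are where they were, and the arm is clear.

```bash
python3 -c "
from plant import bot
print(bot.sign_off())"
```

```text
the job is handed in; nothing more can be done
None
```

The red-banded dipstick now stands upright on the bottom of the steel jug and is released; the blue stick, cup and jug are where they were, and I handed the job in at about 17 s of the 40 s allowed.

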